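# Dry-fit a foam block and its edging strips on the gluing board

## Task

Lay out the foam parts on the plywood gluing board: first stand the white core block on the red printed square, squared up with it; then set each edging strip upright on the board close alongside the core (a gap of a few millimetres, at most one centimetre), long side to the core and ends level with it, the dark grey strip on the side with the dark grey tag and the orange strip on the side with the orange tag. Last of all, once the three foam parts are in place, stand the steel weight upright in the middle of the core's top. Leave the yellow glue pot and the brush jar standing where they are, and let go of everything.

Things in the scene. Friction and masses are not known exactly. Their poses are not given: they have to be found in the camera images.
- board: Fixed plywood gluing board, 200 mm (its x) by 260 mm (its y), 12 mm thick, lying on the bench, yawed up to 0.35 rad. Origin at the centre of its underside; its top is 12 mm above. A red square outline, about 67 mm outside (bare wood inside it 61 mm wide), sides parallel to the board's edges, is printed around the centre of the top. A steel fence bar 12 mm wide, 15 mm high above the board, runs along y on the edge at +x (far from the robot).
- tag_grey: Dark grey (nearly black) round tag, 32 mm diameter, 4 mm thick, fixed on the board 100 mm from the board's centre along the board's y, on one side or the other (changes from start to start). Origin at the centre of its underside, on the board's top.
- tag_orange: Orange round tag of the same size, fixed on the board 100 mm from its centre on the side opposite the dark grey tag. Origin at the centre of its underside.
- core: White hard-foam core block, loose on the open bench, 60 x 60 mm, 50 mm high (z up), 40 g. Origin at the centre of its underside; x and y parallel to its sides.
- strip_grey: Dark grey (nearly black) hard-foam edging strip, loose, standing upright: 60 mm long (its x), 24 mm wide (y), 45 mm high (z up), 25 g. Origin at the centre of its underside. It can be gripped across its ends so that no finger comes between it and the core.
- strip_orange: Orange hard-foam edging strip, loose, same size, origin and axes as the dark grey one.
- weight: Steel pressing weight, loose, about 0.35 kg: round base 44 mm diameter, 22 mm high, with an upright blue round handle 20 mm diameter rising from 22 to 62 mm above its underside. Origin at the centre of its underside, z up along the handle.
- glue_pot: Yellow round glue pot with white lid, loose, 68 mm diameter, 67 mm high, origin at the centre of its underside. Bystander: leave alone.
- brush_jar: Green glass jar, loose, 56 mm diameter, 75 mm high, with three brush handles rising to about 119 mm. Origin at the centre of its underside. Bystander: leave alone.
Not all that is in view belongs to the job. Leave any green or pink look-alike of the core alone.

How it is judged:
By the outcome, as a careful person would: the job done as asked, in the order asked, and still so for the second after the job is handed in, with the robot touching nothing.
It also fails if it takes over 99 s, if anything falls off the work surface, if the arm or the gripper's body presses on something with over 40 N, if the wrist force passes 120 N, or if a joint passes its speed limit or range.

## Robot

A 6-joint arm with a two-finger parallel gripper is mounted at the origin on the work surface. World frame = base frame: x ahead of the robot, y to its left, z up, the work surface at z = 0. Lengths are in m, angles in rad, forces in N, time in s.
With the tool pointing down it reaches from about 0.375 to 0.9 m from the base axis. Payload 3.1 kg.
Tool frame: the origin (TCP) lies at the very end of the fingers, on their centre line; the grasp point (between the pads) lies 19 mm behind it; z points along the fingers, y is the line along which they close (so a half turn about z gives the same grasp; the last joint's range is limited). The gripper opens to 87 mm and grips with 3 to 60 N. Pads are 19 mm wide; open, the fingers measure 117 mm over their backs; the gripper's body (75 mm by 190 mm) begins 51 mm behind the grasp point.
Start: joints at [1.165, 0.527, 1.433, -0, 1.181, -0.178], TCP at [0.14, 0.609, 0.223] pointing down, gripper open.
Joint ranges: [-3.08, 3.08], [-0.75, 2.2], [0.22, 2.44], [-1.43, 4.57], [0, 2.65], [-2.85, 2.85]. Speed limits (rad/s): [2.79, 2.79, 3.14, 3.14, 3.14, 3.14].

## Interface

Orientations are given as a unit quaternion [x, y, z, w].
In Python, from rig import status, viewer, robot gives the robot as it stands.
- The arm moves only by the tool arm_command, never from a script. Its arguments are lists of equal length, an entry for each row: "delta_rot": the turn, a rotation vector about the tool's x, y, z in degrees, a list of three; "delta_pos": the shift along the tool's x, y, z in m, a list of three; "gripper": the closure, from -1 (fully open) to 1 (shut). In form: {"delta_rot": [[rx, ry, rz], ...], "delta_pos": [[dx, dy, dz], ...], "gripper": [gripper, ...]}. A call has 1 to 12 rows; each row is the pose to reach, as a shift and turn from the pose commanded when the call began, along the tool's axes at that moment; what a row does not reach only later rows make up. A row lasts 1/12 s, in which the tool goes at most 41.7 mm and 7.16 degrees, less where a joint would pass 70% of its speed; a pose out of reach is approached as far as the arm can. A call with a gripper value outside its range is refused whole. The fingers move at their own pace and stop on an object; "grip_force" is the grip in N (left out, the last holds). Time passes only in rows, so rows that repeat a pose let the fingers close. It gives the time, the measured TCP pose, the force, the opening and the grip force at its end, in the units of the state.
- status.get_obs(): the state, without advancing time (a new reading comes with each control period).
- viewer.camera(name): name is "scene" or "side" or "wrist"; returns a dict with "pixels" (400x640x3 uint8, blue, green, red), "fx", "fy", "cx", "cy" (pixels), "k1" (the pictures are not rectified: a ray, as slopes to the right and down, at radius r is drawn at 1 + k1 r^2 times it, then the intrinsics apply), "pose" (4x4, takes a point from camera to world coordinates); the wrist camera has in their place "mount" (4x4, takes a point from camera to tool coordinates, whose origin is the TCP and whose axes are the flange's). Camera axes: x right, y down, z forward; pixel columns grow to the right and rows downward; lengths in m; the calibration is good to about 2 mm. A picture is of the moment at which its call begins: read the wrist's pose just before it. There is no depth.
- robot.hand_in(): hands the job in; it is judged then, once.
The state is a dict: "time": time; "q": joint angles; "joint_velocities": joint speeds; "joint_torque": joint torques, N m; "position": TCP position; "tool_rot": TCP orientation; "ft_force": force on the tool from outside, world axes, zero at the start; "moment": the same for the moment, N m; "grip_width": finger opening in m; "grip_force": force on a finger pad.
Only numpy, scipy, OpenCV 4.12 (cv2) and the standard library are available. Lean on these libraries where they do the work, as an engineer would, in place of code of your own. Each camera call takes 0.05 s, during which the arm holds its last target. There are 200 camera calls.

## Working session

There is one attempt and no reset: what is moved stays moved. The work goes in short steps, Python scripts to look and compute and a tool call to move; the robot and the scene stay as the last step left them, time stands still between calls to the robot, and variables do not carry over. Pictures are saved under pics/ and viewed, at most 15 in all, crops included, and the job is handed in when it is done.

Besides the shell and the picture viewer there is one more tool, called after "Request:" by a JSON object that holds its "method" and its "body", one argument or row to a line. arm_command: Moves the arm, as the interface text tells. Its arguments: {"type":"object","properties":{"delta_rot":{"type":"array","items":{"type":"array","items":{"type":"number"}}},"delta_pos":{"type":"array","items":{"type":"array","items":{"type":"number"}}},"gripper":{"type":"array","items":{"type":"number"}},"grip_force":{"type":"number"}},"required":["delta_rot","delta_pos","gripper"]}

```bash
mkdir -p pics; cat > h.py <<'E'
import numpy as np, cv2
from scipy.spatial.transform import Rotation as R
from rig import status, viewer, robot
def snap(n,name):
    o=status.get_obs(); c=viewer.camera(n); cv2.imwrite(f'pics/{name}.png',c['pixels'])
    if n=='wrist':
        T=np.eye(4);T[:3,:3]=R.from_quat(o['tool_rot']).as_matrix();T[:3,3]=o['position'];c['pose']=T@np.array(c['mount'])
    np.savez(f'pics/{name}.npz',**{k:c[k] for k in('pixels','fx','fy','cx','cy','k1','pose')})
    return c
def load(name): return np.load(f'pics/{name}.npz')
def toworld(c,uv,z):
    out=[]
    for u,v in uv:
        d=np.array([(u-c['cx'])/c['fx'],(v-c['cy'])/c['fy']]);p=d.copy()
        for _ in range(30): p=d/(1+c['k1']*(p@p))
        P=np.array(c['pose']);r=P[:3,:3]@[*p,1];o=P[:3,3]
        out.append((o+r*(z-o[2])/r[2])[:2])
    return np.array(out)
def topix(c,pts):
    P=np.linalg.inv(np.array(c['pose']));q=np.atleast_2d(pts)@P[:3,:3].T+P[:3,3]
    p=q[:,:2]/q[:,2:];p=p*(1+c['k1']*(p**2).sum(1))[:,None]
    return p*[c['fx'],c['fy']]+[c['cx'],c['cy']]
E
python3 - <<'E'
from h import *
for n in('scene','side','wrist'):
    c=snap(n,n+'0');print(n,c['pose'],c['k1'],c['fx'])
print(status.get_obs())
E
```

```text
scene [[ 0.79024111  0.49187988 -0.36547664  0.82005726]
 [ 0.61278026 -0.63857625  0.46553274 -0.48488937]
 [-0.00439851 -0.59183998 -0.80604348  0.85099122]
 [ 0.          0.          0.          1.        ]] -0.0792300029368871 392.60488046526336
side [[ 0.97478846 -0.16783973  0.14702816  0.32203117]
 [-0.22207978 -0.66589659  0.71222349 -0.69075693]
 [-0.02163385 -0.72691923 -0.68638212  0.68000658]
 [ 0.          0.          0.          1.        ]] 0.004208343711599057 406.59387202713265
wrist [[ 0.22539487  0.92987591  0.2907369   0.05976195]
 [ 0.97426578 -0.21456403 -0.06905415  0.62729773]
 [-0.00183011  0.29881946 -0.95430791  0.38418349]
 [ 0.          0.          0.          1.        ]] 0.015161454290495797 346.0951563955677
{'time': 0.15, 'q': array([ 1.16550344e+00,  5.28289258e-01,  1.43358615e+00, -1.81281182e-05,
        1.18139079e+00, -1.78491354e-01]), 'joint_velocities': array([ 1.62806761e-03, -1.75425433e-03, -1.17191117e-03, -7.14537878e-05,
        1.35598260e-03,  2.98252545e-05]), 'joint_torque': array([ 8.99679599e-04, -4.40429807e+01, -1.76843190e+01,  6.33469177e-02,
        5.52607107e-02, -9.51255356e-05]), 'position': array([0.14028972, 0.60848756, 0.22178086]), 'tool_rot': array([ 1.13154405e-01,  9.93577063e-01, -8.03788129e-04, -2.32765058e-04]), 'ft_force': array([ 0.23696056,  0.03749627, -0.21526807]), 'moment': array([-0.01836711,  0.01817917,  0.02822142]), 'grip_force': 0.0, 'grip_width': 0.0872497294177705}
```

View pics/scene0.png

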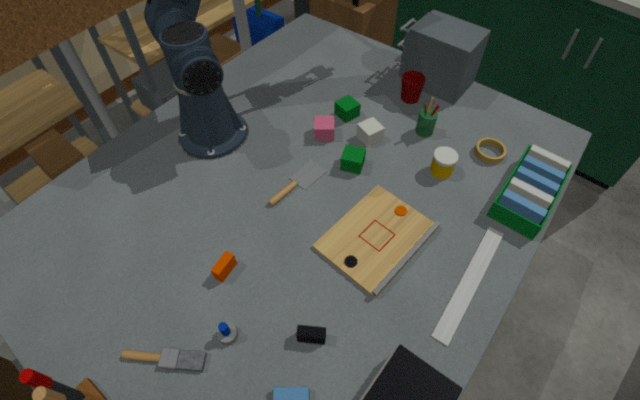

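View pics/side0.png

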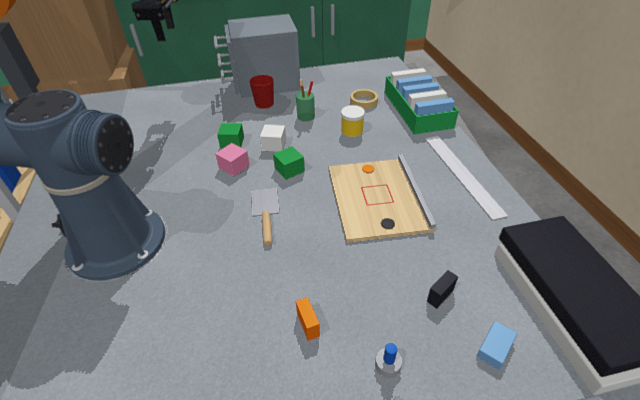

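Scene view: the white core is at (370,131), with green look-alikes at (347,108) and (352,159) and a pink one at (325,128). The board is at (376,237), orange strip (224,266), dark strip (311,335) and weight (226,331). The white slabs in the tray at (540,175) are flat sponges. Only the block at (370,131) is a loose white cube, so that one fits. I'll confirm it in an enlarged crop.

```bash
python3 - <<'E'
import cv2,numpy as np
s=cv2.imread('pics/scene0.png');d=cv2.imread('pics/side0.png')
f=lambda im,x,y,w,h,k:cv2.resize(im[y:y+h,x:x+w],None,fx=k,fy=k,interpolation=cv2.INTER_CUBIC)
# scale 4: 800x600 total
a=np.hstack([f(s,300,85,100,75,4),f(d,205,110,100,75,4)])
b=np.hstack([f(s,200,240,67,50,6)[:300,:400],f(s,280,310,67,50,6)[:300,:400]])
cv2.imwrite('pics/c1.png',np.vstack([a,b]))
b=np.hstack([f(s,305,175,140,125,2.85),f(d,320,145,140,125,2.85)])
cv2.imwrite('pics/c2.png',b)
E
```

```text
(no output)
```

View pics/c1.png

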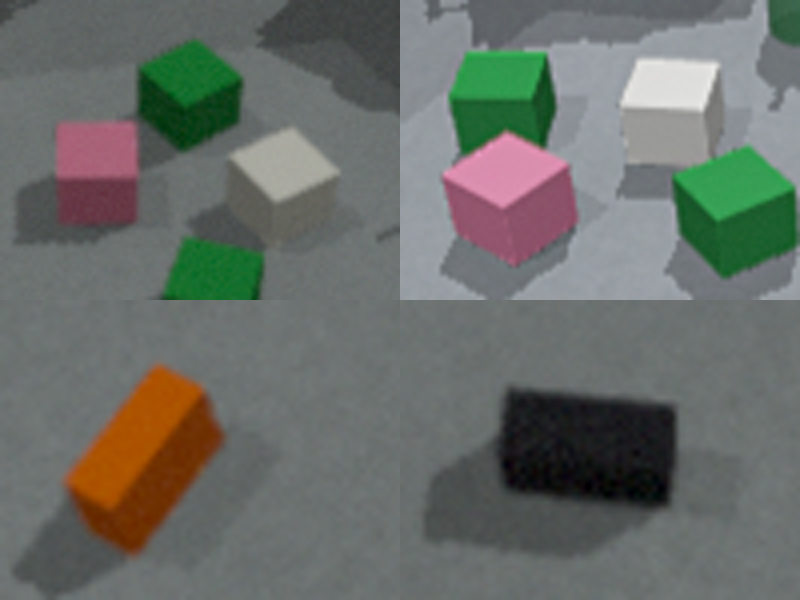

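View pics/c2.png

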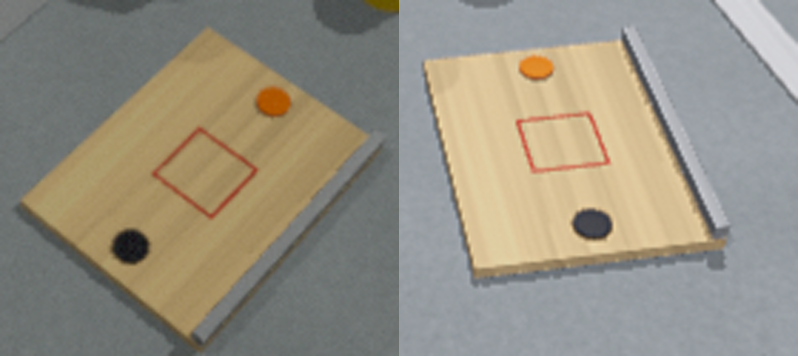

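The white block stands at scene crop (283,185), i.e. pixel (371,131), clear of the green and pink ones: it is a white cube of the right size. The orange tag is on the glue-pot side and the dark tag is towards the camera.

```bash
python3 - <<'E'
from h import *
s=load('scene0');d=load('side0')
A=np.array
def rep(n,c,uv,z):
    p=toworld(c,uv,z);e=[p[(i+1)%len(p)]-p[i] for i in range(len(p))]
    print(n,'ctr',p.mean(0).round(4),'len',[round(np.linalg.norm(x),4) for x in e],'ang',[round(np.degrees(np.arctan2(x[1],x[0])),1) for x in e])
S=lambda X:A(X)/4+[300,85]
rep('core',s,S([(228,163),(292,130),(340,172),(275,207)]),.05)
rep('core',d,(A([(636,60),(720,62),(714,110),(621,105)])-[400,0])/4+[205,110],.05)
rep('orange',s,(A([(160,367),(207,390),(120,510),(68,483)])-[0,300])/6+[200,240],.045)
rep('greytopedge',s,(A([(508,388),(676,405)])-[400,300])/6+[280,310],.045)
rep('red',s,A([(201,127),(257,171),(211,217),(153,174)])/2.85+[305,175],.012)
rep('red',d,(A([(516,121),(592,112),(609,163),(533,172)])-[399,0])/2.85+[320,145],.012)
rep('tags',s,A([(274,101),(131,246)])/2.85+[305,175],.016)
rep('tags',d,(A([(536,67),(593,224)])-[399,0])/2.85+[320,145],.016)
rep('greyc',d,[(442,283)],.045)
rep('weight scene/ side handle top',s,[(224,325)],.062);rep('w',d,[(391,348)],.062)
rep('pot lid',s,[(445,155)],.067);rep('jar',s,[(427,123)],.07)
E
```

```text
core ctr [0.3993 0.2742] len [np.float64(0.0617), np.float64(0.0557), np.float64(0.0622), np.float64(0.0558)] ang [np.float64(73.6), np.float64(-17.2), np.float64(-106.3), np.float64(162.2)]
core ctr [0.396  0.2766] len [np.float64(0.0602), np.float64(0.0595), np.float64(0.0648), np.float64(0.0563)] ang [np.float64(-17.2), np.float64(-103.2), np.float64(160.1), np.float64(72.3)]
orange ctr [ 0.378  -0.3019] len [np.float64(0.0223), np.float64(0.0575), np.float64(0.0243), np.float64(0.0575)] ang [np.float64(10.9), np.float64(-79.5), np.float64(-169.3), np.float64(98.5)]
greytopedge ctr [ 0.6315 -0.291 ] len [np.float64(0.0586), np.float64(0.0586)] ang [np.float64(31.9), np.float64(-148.1)]
red ctr [ 0.6084 -0.0051] len [np.float64(0.0651), np.float64(0.0633), np.float64(0.0639), np.float64(0.067)] ang [np.float64(-7.7), np.float64(-96.3), np.float64(175.6), np.float64(84.8)]
red ctr [ 0.6075 -0.0054] len [np.float64(0.068), np.float64(0.0655), np.float64(0.0649), np.float64(0.065)] ang [np.float64(-4.1), np.float64(-97.4), np.float64(175.5), np.float64(85.4)]
tags ctr [ 0.6089 -0.006 ] len [np.float64(0.2001), np.float64(0.2001)] ang [np.float64(-95.1), np.float64(84.9)]
tags ctr [ 0.6064 -0.0076] len [np.float64(0.2), np.float64(0.2)] ang [np.float64(-94.9), np.float64(85.1)]
greyc ctr [ 0.6309 -0.3014] len [np.float64(0.0)] ang [np.float64(0.0)]
weight scene/ side handle top ctr [ 0.4923 -0.4046] len [np.float64(0.0)] ang [np.float64(0.0)]
w ctr [ 0.4899 -0.4081] len [np.float64(0.0)] ang [np.float64(0.0)]
pot lid ctr [0.6297 0.2906] len [np.float64(0.0)] ang [np.float64(0.0)]
jar ctr [0.5297 0.3697] len [np.float64(0.0)] ang [np.float64(0.0)]
```

```bash
cat >> h.py <<'E'
def go(x,y,z,yang,o=None):
    """deltas from the present pose to TCP (x,y,z), tool pointing down, tool y at angle yang (deg, mod 180)"""
    o=o or status.get_obs();Rm=R.from_quat(o['tool_rot']);M=Rm.as_matrix()
    best=None
    for k in(0,180):
        a=np.radians(yang+k);yv=np.array([np.cos(a),np.sin(a),0]);zv=np.array([0,0,-1.])
        T=np.column_stack([np.cross(yv,zv),yv,zv]);rv=np.degrees((Rm.inv()*R.from_matrix(T)).as_rotvec())
        if best is None or np.linalg.norm(rv)<np.linalg.norm(best): best=rv
    dp=M.T@(np.array([x,y,z])-o['position'])
    print('rot',best.round(2),'pos',dp.round(4),'rows',max(np.linalg.norm(dp)/.0417,np.linalg.norm(best)/7.16).round(1))
E
python3 - <<'E'
from h import *
s=load('scene0')
rel=toworld(s,[(352,153),(325,122),(347,102)],.05)-[.398,.275]
for a in(-17,73):
    u=np.array([np.cos(np.radians(a)),np.sin(np.radians(a))]);print(a,(rel@u).round(3),(rel@[-u[1],u[0]]).round(3))
go(.398,.275,.18,73);go(.398,.275,.18,-17)
E
```

```text
-17 [ 0.052 -0.094 -0.129] [-0.11  -0.099  0.01 ]
73 [-0.11  -0.099  0.01 ] [-0.052  0.094  0.129]
rot [-0.1  -0.01  4.01] pos [-0.3261 -0.2669  0.0421] rows 10.2
rot [-6.000e-02 -8.000e-02 -8.599e+01] pos [-0.3261 -0.2669  0.0421] rows 12.0
```

Request:
{"method": "arm_command", "body": {
  "delta_rot": [
    [0, 0, 7],
    [0, 0, 14],
    [0, 0, 21],
    [0, 0, 28],
    [0, 0, 35],
    [0, 0, 42],
    [0, 0, 49],
    [0, 0, 56],
    [0, 0, 63],
    [0, 0, 70],
    [0, 0, 77],
    [0, 0, 84]
  ],
  "delta_pos": [
    [-0.026, -0.021, 0],
    [-0.052, -0.043, 0],
    [-0.078, -0.064, 0],
    [-0.105, -0.086, 0],
    [-0.131, -0.107, 0],
    [-0.157, -0.128, 0],
    [-0.183, -0.15, 0],
    [-0.21, -0.171, 0],
    [-0.236, -0.193, 0],
    [-0.262, -0.214, 0],
    [-0.3, -0.245, 0.01],
    [-0.326, -0.267, 0.02]
  ],
  "gripper": [-1, -1, -1, -1, -1, -1, -1, -1, -1, -1, -1, -1],
  "grip_force": 15
}}

```text
time: 1.15
position: [0.3983, 0.2762, 0.2038]
tool_rot: [0.751, 0.661, 0.001, 0.0]
ft_force: [0.2, 0.4, 0.3]
grip_width: 0.0872
grip_force: 0.0
```

Request:
{"method": "arm_command", "body": {
  "delta_rot": [
    [0, 0, 5],
    [0, 0, 10],
    [0, 0, 10],
    [0, 0, 10]
  ],
  "delta_pos": [
    [0, 0, 0],
    [0, 0, 0],
    [0, 0, 0],
    [0, 0, 0]
  ],
  "gripper": [-1, -1, -1, -1]
}}

```text
time: 1.48
position: [0.3968, 0.277, 0.203]
tool_rot: [0.803, 0.596, -0.0, -0.0]
ft_force: [0.1, 0.7, -0.3]
grip_width: 0.0869
grip_force: 0.0
```

```bash
python3 - <<'E'
from h import *
c=snap('wrist','w1');o=status.get_obs();print(o['position'],o['q'][5]);
go(.398,.275,.1,-17)
E
```

```text
[0.39660778 0.2772845  0.20307733] 0.6728983009824908
rot [-0.01  0.01  0.14] pos [-0.0018  0.002   0.1031] rows 2.5
```

View pics/w1.png

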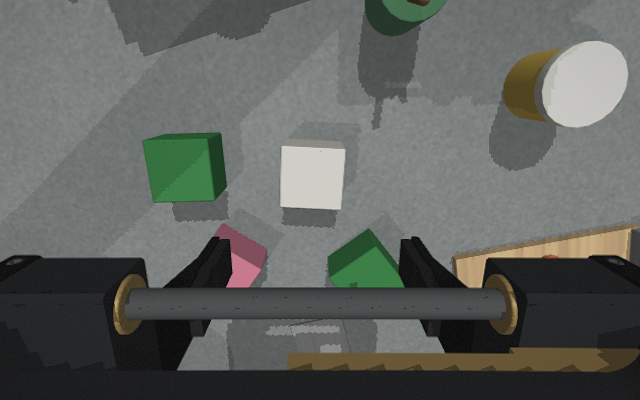

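The wrist view shows the white core's top with corners (281,147), (345,149), (342,209) and (280,207). The other blocks are clear of it.

```bash
python3 - <<'E'
from h import *
c=load('w1');p=toworld(c,[(281,147),(345,149),(342,209),(280,207)],.05)
print(p.mean(0),[np.degrees(np.arctan2(*(p[(i+1)%4]-p[i])[::-1])).round(1) for i in range(4)],np.linalg.norm(np.roll(p,-1,0)-p,axis=1))
print(c['pose'][:3,3],topix(c,[[.3966,.277,.05]]))
E
```

```text
[0.39451576 0.27975844] [np.float64(-18.7), np.float64(-108.3), np.float64(161.1), np.float64(70.4)] [0.0585147  0.05814559 0.0598162  0.05798449]
[0.42064908 0.35606208 0.36544618] [[314.97887521 180.90683096]]
```

```bash
python3 - <<'E'
from h import *
go(.3955,.2785,.014,-18.2)
E
```

```text
rot [-0.01  0.01  1.34] pos [ 0.0009 -0.0014  0.1891] rows 4.5
```

Request:
{"method": "arm_command", "body": {
  "delta_rot": [
    [0, 0, 1.3],
    [0, 0, 1.3],
    [0, 0, 1.3],
    [0, 0, 1.3],
    [0, 0, 1.3],
    [0, 0, 1.3],
    [0, 0, 1.3],
    [0, 0, 1.3],
    [0, 0, 1.3],
    [0, 0, 1.3],
    [0, 0, 1.3],
    [0, 0, 1.3]
  ],
  "delta_pos": [
    [0.001, -0.0014, 0.03],
    [0.001, -0.0014, 0.06],
    [0.001, -0.0014, 0.09],
    [0.001, -0.0014, 0.12],
    [0.001, -0.0014, 0.15],
    [0.001, -0.0014, 0.175],
    [0.001, -0.0014, 0.189],
    [0.001, -0.0014, 0.189],
    [0.001, -0.0014, 0.189],
    [0.001, -0.0014, 0.189],
    [0.001, -0.0014, 0.189],
    [0.001, -0.0014, 0.189]
  ],
  "gripper": [-1, -1, -1, -1, -1, -1, -1, -1, 0.6, 0.6, 0.6, 0.6],
  "grip_force": 15
}}

```text
time: 2.53
position: [0.3966, 0.2791, 0.0154]
tool_rot: [0.81, 0.586, 0.001, 0.0]
ft_force: [-0.4, 0.1, 0.2]
grip_width: 0.0678
grip_force: 0.0
```

Request:
{"method": "arm_command", "body": {
  "delta_rot": [
    [0, 0, 0],
    [0, 0, 0],
    [0, 0, 0],
    [0, 0, 0],
    [0, 0, 0],
    [0, 0, 0],
    [0, 0, 0],
    [0, 0, 0],
    [0, 0, 0]
  ],
  "delta_pos": [
    [0, 0, 0],
    [0, 0, 0],
    [0, 0, -0.02],
    [0, 0, -0.05],
    [0, 0, -0.08],
    [0, 0, -0.11],
    [0, 0, -0.13],
    [0, 0, -0.13],
    [0, 0, -0.13]
  ],
  "gripper": [0.6, 0.6, 0.6, 0.6, 0.6, 0.6, 0.6, 0.6, 0.6]
}}

```text
time: 3.28
position: [0.3964, 0.2788, 0.1453]
tool_rot: [0.811, 0.586, 0.002, 0.0]
ft_force: [-0.4, -0.2, -0.5]
grip_width: 0.0598
grip_force: 15.0
```

```bash
python3 - <<'E'
from h import *
c=snap('wrist','w2')
go(.6078,-.006,.13,-5)
E
```

```text
rot [ 1.000e-02 -0.000e+00 -1.329e+01] pos [-0.2034  0.2908  0.0142] rows 8.5
```

View pics/w2.png

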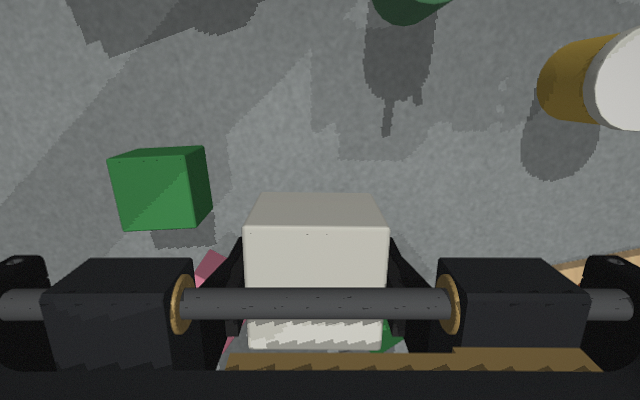

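The core is held. Its near top edge is at row 227 (x 245-388), and the bottom edge of that face is at row 192.

```bash
python3 - <<'E'
from h import *
c=load('w2');o=status.get_obs();M=R.from_quat(o['tool_rot']).as_matrix()
for uv,h in(((247,227),.0346),((388,227),.0346),((260,193),-.0154),((379,193),-.0154)):
    z=o['position'][2]+h;w=toworld(c,[uv],z)[0];print((M.T@(np.array([*w,z])-o['position'])).round(4))
E
```

```text
[ 0.0303 -0.0268 -0.0346]
[ 0.0303  0.0298 -0.0346]
[ 0.0297 -0.029   0.0154]
[0.0296 0.0352 0.0154]
```

Request:
{"method": "arm_command", "body": {
  "delta_rot": [
    [0, 0, -1],
    [0, 0, -2.5],
    [0, 0, -4],
    [0, 0, -5.5],
    [0, 0, -7],
    [0, 0, -8.5],
    [0, 0, -10],
    [0, 0, -11.5],
    [0, 0, -13],
    [0, 0, -13.3],
    [0, 0, -13.3],
    [0, 0, -13.3]
  ],
  "delta_pos": [
    [-0.03, 0.031, 0],
    [-0.06, 0.062, 0],
    [-0.09, 0.093, 0],
    [-0.12, 0.124, 0],
    [-0.15, 0.155, 0],
    [-0.18, 0.186, 0],
    [-0.21, 0.217, 0],
    [-0.24, 0.248, 0],
    [-0.27, 0.285, 0],
    [-0.292, 0.311, 0],
    [-0.292, 0.311, 0],
    [-0.292, 0.311, 0]
  ],
  "gripper": [0.6, 0.6, 0.6, 0.6, 0.6, 0.6, 0.6, 0.6, 0.6, 0.6, 0.6, 0.6]
}}

```text
time: 4.33
position: [0.6004, -0.0997, 0.1419]
tool_rot: [0.739, 0.674, -0.0, -0.0]
ft_force: [0.5, 0.7, -0.6]
grip_width: 0.0602
grip_force: 15.0
```

```bash
python3 - <<'E'
from h import *
c=snap('wrist','w3');print(status.get_obs()['position'])
E
```

```text
[ 0.59841543 -0.09706592  0.14183285]
```

View pics/w3.png

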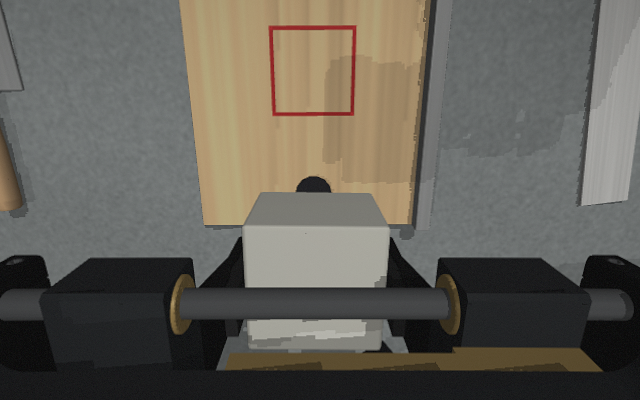

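The red square's outer corners are at (269,27), (356,26), (354,116) and (273,116), and the dark tag peeks out at (313,184).

```bash
python3 - <<'E'
from h import *
c=load('w3');p=toworld(c,[(269,27),(356,26),(354,116),(273,116)],.012)
print(p.mean(0),[np.degrees(np.arctan2(*(p[(i+1)%4]-p[i])[::-1])).round(1) for i in range(4)],np.linalg.norm(np.roll(p,-1,0)-p,axis=1))
o=status.get_obs();print(o['position'],o['joint_velocities'].round(3))
go(.608,-.0055,.06,-5)
E
```

```text
[ 0.60736026 -0.00534044] [np.float64(-4.7), np.float64(-94.6), np.float64(174.7), np.float64(85.2)] [0.06648547 0.06692666 0.06672845 0.06624251]
[ 0.59841543 -0.09706592  0.14183285] [ 0.045 -0.028  0.06   0.011  0.016  0.003]
rot [-0.23 -0.08 -0.15] pos [0.0919 0.0017 0.082 ] rows 3.0
```

Request:
{"method": "arm_command", "body": {
  "delta_rot": [
    [0, 0, 0],
    [0, 0, 0],
    [0, 0, 0],
    [0, 0, 0],
    [0, 0, 0],
    [0, 0, 0],
    [0, 0, 0],
    [0, 0, 0]
  ],
  "delta_pos": [
    [0.025, 0, 0.02],
    [0.05, 0, 0.04],
    [0.075, 0.001, 0.06],
    [0.092, 0.0015, 0.08],
    [0.092, 0.0015, 0.08],
    [0.092, 0.0015, 0.08],
    [0.092, 0.0015, 0.08],
    [0.092, 0.0015, 0.08]
  ],
  "gripper": [0.6, 0.6, 0.6, 0.6, 0.6, 0.6, 0.6, 0.6]
}}

```text
time: 5.05
position: [0.6091, -0.005, 0.0651]
tool_rot: [0.737, 0.676, 0.0, 0.001]
ft_force: [-0.4, 0.9, -0.0]
grip_width: 0.0598
grip_force: 15.0
```

```bash
python3 - <<'E'
from h import *
go(.6077,-.0055,.0285,-5)
E
```

```text
rot [0.07 0.02 0.01] pos [-0.0006 -0.0014  0.0366] rows 0.9
```

Request:
{"method": "arm_command", "body": {
  "delta_rot": [
    [0, 0, 0],
    [0, 0, 0],
    [0, 0, 0],
    [0, 0, 0],
    [0, 0, 0],
    [0, 0, 0]
  ],
  "delta_pos": [
    [-0.0005, -0.0014, 0.015],
    [-0.0005, -0.0014, 0.028],
    [-0.0005, -0.0014, 0.0355],
    [-0.0005, -0.0014, 0.0365],
    [-0.0005, -0.0014, 0.0365],
    [-0.0005, -0.0014, 0.0365]
  ],
  "gripper": [0.6, 0.6, 0.6, 0.6, 0.6, 0.6]
}}

```text
time: 5.55
position: [0.6076, -0.0054, 0.0278]
tool_rot: [0.737, 0.675, 0.0, 0.0]
ft_force: [0.1, 0.1, -1.4]
grip_width: 0.0597
grip_force: 15.0
```

```bash
python3 - <<'E'
from h import *
go(.6077,-.0055,.0285,-5)
E
```

```text
rot [ 0.01 -0.   -0.02] pos [-0.0001  0.0001 -0.0007] rows 0.0
```

Request:
{"method": "arm_command", "body": {
  "delta_rot": [
    [0, 0, 0],
    [0, 0, 0],
    [0, 0, 0],
    [0, 0, 0],
    [0, 0, 0],
    [0, 0, 0],
    [0, 0, 0],
    [0, 0, 0],
    [0, 0, 0]
  ],
  "delta_pos": [
    [0, 0, 0],
    [0, 0, 0],
    [0, 0, 0],
    [0, 0, 0],
    [0, 0, 0],
    [0, 0, -0.03],
    [0, 0, -0.065],
    [0, 0, -0.1],
    [0, 0, -0.13]
  ],
  "gripper": [-0.6, -1, -1, -1, -1, -1, -1, -1, -1]
}}

```text
time: 6.3
position: [0.6077, -0.0051, 0.1596]
tool_rot: [0.737, 0.676, 0.0, 0.0]
ft_force: [0.9, 0.2, -0.3]
grip_width: 0.087
grip_force: 0.0
```

```bash
python3 - <<'E'
from h import *
go(.6077,-.1,.17,-5)
go(.631,-.37,.17,30)
E
```

```text
rot [0.06 0.   0.01] pos [-0.0945  0.0082 -0.0103] rows 2.3
rot [ 5.000e-02  2.000e-02 -3.499e+01] pos [-0.3615  0.0549 -0.0103] rows 8.8
```

Request:
{"method": "arm_command", "body": {
  "delta_rot": [
    [0, 0, 0],
    [0, 0, 0],
    [0, 0, 0],
    [0, 0, 0],
    [0, 0, 0],
    [0, 0, 0]
  ],
  "delta_pos": [
    [-0.03, 0.002, 0],
    [-0.06, 0.005, -0.01],
    [-0.08, 0.007, -0.01],
    [-0.08, 0.007, -0.01],
    [-0.08, 0.007, -0.01],
    [-0.08, 0.007, -0.01]
  ],
  "gripper": [-1, -1, -1, -1, -1, -1]
}}

```text
time: 6.8
position: [0.6069, -0.0848, 0.1673]
tool_rot: [0.737, 0.676, -0.0, -0.001]
ft_force: [-0.3, 0.1, -0.5]
grip_width: 0.0873
grip_force: 0.0
```

```bash
python3 - <<'E'
from h import *
c=snap('wrist','w4');go(.631,-.3,.19,32)
cv2.imwrite('pics/w4c.png',cv2.resize(c['pixels'][0:250,160:480],None,fx=2.4,fy=2.4,interpolation=cv2.INTER_CUBIC))
E
```

```text
rot [ -0.06  -0.07 -36.96] pos [-0.2127  0.0426 -0.023 ] rows 5.2
```

View pics/w4c.png

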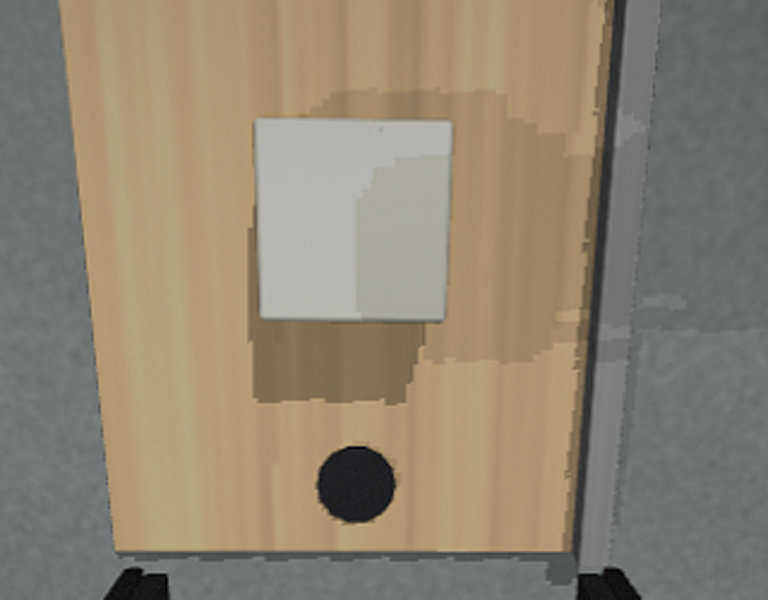

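The core stands on the square: its top corners are at crop (256,119), (452,122), (445,320) and (260,318), and the dark tag is at (356,485).

```bash
python3 - <<'E'
from h import *
c=load('w4');p=toworld(c,np.array([(256,119),(452,122),(445,320),(260,318)])/2.4+[160,0],.062)
print(p.mean(0),[np.degrees(np.arctan2(*(p[(i+1)%4]-p[i])[::-1])).round(1) for i in range(4)],np.linalg.norm(np.roll(p,-1,0)-p,axis=1))
t=toworld(c,[[160+356/2.4,485/2.4]],.016)[0];print('tag',t, 'centre from tag',t+.1*np.array([np.cos(np.radians(85)),np.sin(np.radians(85))]))
E
```

```text
[ 0.60792814 -0.00481323] [np.float64(-5.8), np.float64(-95.5), np.float64(174.4), np.float64(83.8)] [0.05830234 0.05825979 0.05902258 0.05846796]
tag [ 0.59854617 -0.10432092] centre from tag [ 0.60726174 -0.00470145]
```

Request:
{"method": "arm_command", "body": {
  "delta_rot": [
    [0, 0, -5],
    [0, 0, -11],
    [0, 0, -17],
    [0, 0, -23],
    [0, 0, -29],
    [0, 0, -35],
    [0, 0, -37],
    [0, 0, -37],
    [0, 0, -37],
    [0, 0, -37]
  ],
  "delta_pos": [
    [-0.03, 0.006, -0.01],
    [-0.065, 0.012, -0.02],
    [-0.1, 0.02, -0.023],
    [-0.135, 0.03, -0.023],
    [-0.17, 0.036, -0.023],
    [-0.2, 0.042, -0.023],
    [-0.213, 0.043, -0.023],
    [-0.213, 0.043, -0.023],
    [-0.213, 0.043, -0.023],
    [-0.213, 0.043, -0.023]
  ],
  "gripper": [-1, -1, -1, -1, -1, -1, -1, -1, -1, -1]
}}

```text
time: 7.68
position: [0.6316, -0.2989, 0.19]
tool_rot: [0.484, 0.875, 0.001, -0.001]
ft_force: [0.3, 0.5, 0.6]
grip_width: 0.0869
grip_force: 0.0
```

```bash
python3 - <<'E'
from h import *
c=snap('wrist','w5');print(status.get_obs()['joint_velocities'].round(3))
g=c['pixels'].max(2);m=((g<60)*255).astype(np.uint8)[60:240];n,l,s,ct=cv2.connectedComponentsWithStats(m)
print(s,ct)
cv2.imwrite('pics/w5c.png',cv2.resize(np.clip(c['pixels'][60:260,180:460].astype(int)*2,0,255).astype(np.uint8),None,fx=2.8,fy=2.8,interpolation=cv2.INTER_CUBIC))
E
```

```text
[ 0.005 -0.006 -0.003 -0.003 -0.003 -0.008]
[[     0      0    640    180 111136]
 [   287    105     64     35   2152]
 [   475    143     92     37   1847]
 [   211    177      8      3     23]
 [   411    177      9      3     25]
 [   221    179      8      1      8]
 [   401    179      9      1      9]] [[316.25584869  87.53277066]
 [318.0785316  122.37174721]
 [516.36816459 166.44504602]
 [214.65217391 178.04347826]
 [415.         178.08      ]
 [224.5        179.        ]
 [405.         179.        ]]
```

View pics/w5c.png

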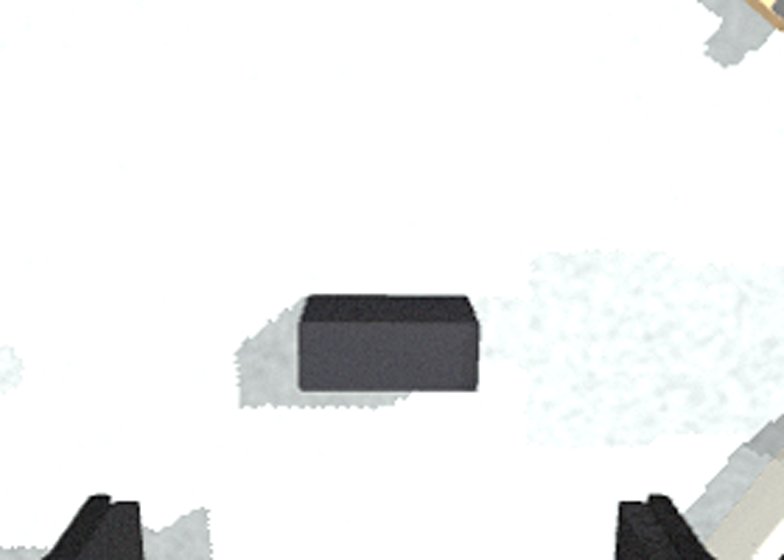

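The grey strip's top runs from crop (299,320) to (478,390), aligned with the tool's y axis.

```bash
python3 - <<'E'
from h import *
c=load('w5');p=toworld(c,np.array([(299,320),(478,320),(478,390),(299,390)])/2.8+[180,60],.045)
m=p.mean(0);print(m,[np.degrees(np.arctan2(*(p[(i+1)%4]-p[i])[::-1])).round(1) for i in range(4)],np.linalg.norm(np.roll(p,-1,0)-p,axis=1))
go(*m,.012,32)
E
```

```text
[ 0.63613793 -0.29974276] [np.float64(32.0), np.float64(-56.2), np.float64(-148.0), np.float64(120.6)] [0.05829645 0.02392218 0.05961002 0.02391958]
rot [-0.01 -0.11  0.09] pos [-0.0035  0.0033  0.1783] rows 4.3
```

Request:
{"method": "arm_command", "body": {
  "delta_rot": [
    [0, 0, 0],
    [0, 0, 0],
    [0, 0, 0],
    [0, 0, 0],
    [0, 0, 0],
    [0, 0, 0],
    [0, 0, 0],
    [0, 0, 0],
    [0, 0, 0],
    [0, 0, 0],
    [0, 0, 0],
    [0, 0, 0]
  ],
  "delta_pos": [
    [-0.0035, 0.003, 0.03],
    [-0.0035, 0.003, 0.06],
    [-0.0035, 0.003, 0.09],
    [-0.0035, 0.003, 0.12],
    [-0.0035, 0.003, 0.15],
    [-0.0035, 0.003, 0.17],
    [-0.0035, 0.003, 0.178],
    [-0.0035, 0.003, 0.178],
    [-0.0035, 0.003, 0.178],
    [-0.0035, 0.003, 0.178],
    [-0.0035, 0.003, 0.178],
    [-0.0035, 0.003, 0.178]
  ],
  "gripper": [-1, -1, -1, -1, -1, -1, -1, -1, 0.6, 0.6, 0.6, 0.6],
  "grip_force": 12
}}

```text
time: 8.73
position: [0.6372, -0.3034, 0.0146]
tool_rot: [0.485, 0.875, -0.0, 0.002]
ft_force: [0.1, 0.2, 0.1]
grip_width: 0.068
grip_force: 0.0
```

Request:
{"method": "arm_command", "body": {
  "delta_rot": [
    [0, 0, 0],
    [0, 0, 0],
    [0, 0, 0],
    [0, 0, 0],
    [0, 0, 0],
    [0, 0, 0],
    [0, 0, 0],
    [0, 0, 0],
    [0, 0, 0],
    [0, 0, 0]
  ],
  "delta_pos": [
    [0, 0, 0],
    [0, 0, 0],
    [0, 0, 0],
    [0, 0, -0.02],
    [0, 0, -0.05],
    [0, 0, -0.08],
    [0, 0, -0.11],
    [0, 0, -0.13],
    [0, 0, -0.13],
    [0, 0, -0.13]
  ],
  "gripper": [0.6, 0.6, 0.6, 0.6, 0.6, 0.6, 0.6, 0.6, 0.6, 0.6]
}}

```text
time: 9.57
position: [0.6367, -0.3032, 0.144]
tool_rot: [0.485, 0.875, -0.0, 0.001]
ft_force: [-0.1, 0.8, -1.3]
grip_width: 0.06
grip_force: 12.0
```

```bash
python3 - <<'E'
from h import *
c=snap('wrist','w6')
cv2.imwrite('pics/w6c.png',cv2.resize(np.clip(c['pixels'][140:360,200:440].astype(int)*2,0,255).astype(np.uint8),None,fx=2.5,fy=2.5,interpolation=cv2.INTER_CUBIC))
a=np.radians(-95);print(np.array([.6077,-.005])+.0475*np.array([np.cos(a),np.sin(a)]))
E
```

```text
[ 0.6035601  -0.05231925]
```

View pics/w6c.png

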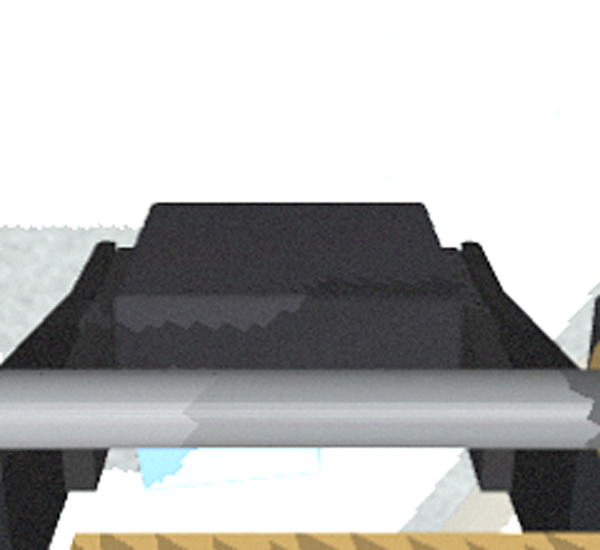

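The strip is held. Its front bottom edge is at crop row 203 (x 152-424) and its front top edge at row 295.

```bash
python3 - <<'E'
from h import *
c=load('w6');o=status.get_obs();M=R.from_quat(o['tool_rot']).as_matrix()
for uv,h in(((152,203),-.0143),((424,203),-.0143),((114,295),.0307),((462,295),.0307)):
    z=o['position'][2]+h;w=toworld(c,[np.array(uv)/2.5+[200,140]],z)[0];print((M.T@(np.array([*w,z])-o['position'])).round(4))
go(.6035,-.0525,.17,-5)
E
```

```text
[ 0.0118 -0.0294  0.0143]
[0.0117 0.0307 0.0143]
[ 0.0127 -0.0293 -0.0307]
[ 0.0126  0.0303 -0.0307]
rot [-0.04 -0.04 37.  ] pos [ 0.2291  0.1052 -0.0277] rows 6.1
```

Request:
{"method": "arm_command", "body": {
  "delta_rot": [
    [0, 0, 5],
    [0, 0, 10],
    [0, 0, 15],
    [0, 0, 20],
    [0, 0, 25],
    [0, 0, 30],
    [0, 0, 35],
    [0, 0, 37],
    [0, 0, 37],
    [0, 0, 37],
    [0, 0, 37]
  ],
  "delta_pos": [
    [0.03, 0.014, 0],
    [0.06, 0.028, 0],
    [0.09, 0.042, 0],
    [0.12, 0.055, 0],
    [0.15, 0.069, 0.01],
    [0.18, 0.083, 0.02],
    [0.21, 0.097, 0.03],
    [0.229, 0.105, 0.045],
    [0.229, 0.105, 0.055],
    [0.229, 0.105, 0.055],
    [0.229, 0.105, 0.055]
  ],
  "gripper": [0.6, 0.6, 0.6, 0.6, 0.6, 0.6, 0.6, 0.6, 0.6, 0.6, 0.6]
}}

```text
time: 10.53
position: [0.603, -0.0533, 0.0859]
tool_rot: [0.737, 0.676, -0.001, -0.001]
ft_force: [0.6, 0.3, -0.3]
grip_width: 0.0597
grip_force: 12.0
```

Request:
{"method": "arm_command", "body": {
  "delta_rot": [
    [0, 0, 0],
    [0, 0, 0],
    [0, 0, 0]
  ],
  "delta_pos": [
    [0, 0, 0],
    [0, 0, 0],
    [0, 0, 0]
  ],
  "gripper": [0.6, 0.6, 0.6]
}}

```text
time: 10.78
position: [0.6046, -0.0544, 0.0883]
tool_rot: [0.738, 0.675, 0.0, 0.001]
ft_force: [0.4, -0.8, 0.0]
grip_width: 0.0599
grip_force: 12.0
```

```bash
python3 - <<'E'
from h import *
go(.6035,-.0525,.0265,-5)
E
```

```text
rot [ 0.1   0.02 -0.08] pos [ 0.0018 -0.0014  0.0618] rows 1.5
```

Request:
{"method": "arm_command", "body": {
  "delta_rot": [
    [0, 0, 0],
    [0, 0, 0],
    [0, 0, 0],
    [0, 0, 0],
    [0, 0, 0],
    [0, 0, 0],
    [0, 0, 0],
    [0, 0, 0]
  ],
  "delta_pos": [
    [0.0018, -0.0014, 0],
    [0.0018, -0.0014, 0.015],
    [0.0018, -0.0014, 0.03],
    [0.0018, -0.0014, 0.045],
    [0.0018, -0.0014, 0.055],
    [0.0018, -0.0014, 0.061],
    [0.0018, -0.0014, 0.0615],
    [0.0018, -0.0014, 0.0615]
  ],
  "gripper": [0.6, 0.6, 0.6, 0.6, 0.6, 0.6, 0.6, 0.6]
}}

```text
time: 11.45
position: [0.6029, -0.0512, 0.0262]
tool_rot: [0.737, 0.676, 0.0, 0.0]
ft_force: [0.2, 0.5, -0.5]
grip_width: 0.06
grip_force: 12.0
```

```bash
python3 - <<'E'
from h import *
go(.6035,-.0525,.0265,-5)
E
```

```text
rot [ 0.02  0.   -0.  ] pos [-0.0013  0.0007 -0.0003] rows 0.0
```

Request:
{"method": "arm_command", "body": {
  "delta_rot": [
    [0, 0, 0],
    [0, 0, 0],
    [0, 0, 0],
    [0, 0, 0],
    [0, 0, 0],
    [0, 0, 0],
    [0, 0, 0],
    [0, 0, 0],
    [0, 0, 0],
    [0, 0, 0]
  ],
  "delta_pos": [
    [-0.0005, 0, 0],
    [-0.0005, 0, 0],
    [-0.0005, 0, 0],
    [-0.0005, 0, 0],
    [-0.0005, 0, 0],
    [-0.0005, 0, 0],
    [-0.0005, 0, -0.03],
    [-0.0005, 0, -0.065],
    [-0.0005, 0, -0.1],
    [-0.0005, 0, -0.14]
  ],
  "gripper": [0.6, 0.6, -0.5, -1, -1, -1, -1, -1, -1, -1]
}}

```text
time: 12.28
position: [0.6014, -0.0512, 0.1665]
tool_rot: [0.737, 0.676, -0.001, -0.001]
ft_force: [0.6, -0.5, 0.2]
grip_width: 0.0868
grip_force: 0.0
```

```bash
python3 - <<'E'
from h import *
c=snap('scene','s2')
go(.379,-.302,.19,-80)
go(.379,-.302,.19,100)
E
```

```text
rot [ 0.74 -0.38 75.03] pos [-0.2684 -0.2053 -0.0165] rows 10.5
rot [ 0.74 -0.38 75.03] pos [-0.2684 -0.2053 -0.0165] rows 10.5
```

Request:
{"method": "arm_command", "body": {
  "delta_rot": [
    [0, 0, 6.5],
    [0, 0, 13],
    [0, 0, 20],
    [0, 0, 27],
    [0, 0, 34],
    [0, 0, 41],
    [0, 0, 48],
    [0, 0, 55],
    [0, 0, 62],
    [0, 0, 69],
    [0, 0, 75],
    [0, 0, 75]
  ],
  "delta_pos": [
    [-0.023, -0.018, -0.01],
    [-0.048, -0.037, -0.016],
    [-0.073, -0.056, -0.016],
    [-0.098, -0.075, -0.016],
    [-0.123, -0.094, -0.016],
    [-0.148, -0.113, -0.016],
    [-0.173, -0.132, -0.016],
    [-0.198, -0.151, -0.016],
    [-0.223, -0.17, -0.016],
    [-0.248, -0.19, -0.016],
    [-0.268, -0.205, -0.016],
    [-0.268, -0.205, -0.016]
  ],
  "gripper": [-1, -1, -1, -1, -1, -1, -1, -1, -1, -1, -1, -1]
}}

```text
time: 13.33
position: [0.3729, -0.3041, 0.1823]
tool_rot: [0.997, 0.083, -0.0, 0.001]
ft_force: [0.7, 0.4, -0.6]
grip_width: 0.0868
grip_force: 0.0
```

Request:
{"method": "arm_command", "body": {
  "delta_rot": [
    [0, 0, 0],
    [0, 0, 0],
    [0, 0, 0]
  ],
  "delta_pos": [
    [0, 0, 0],
    [0, 0, 0],
    [0, 0, 0]
  ],
  "gripper": [-1, -1, -1]
}}

```text
time: 13.58
position: [0.3755, -0.2998, 0.1821]
tool_rot: [0.996, 0.088, 0.0, -0.0]
ft_force: [0.0, -0.5, 0.5]
grip_width: 0.0871
grip_force: 0.0
```

```bash
python3 - <<'E'
from h import *
c=snap('wrist','w7');print(status.get_obs()['position'])
a=cv2.resize(c['pixels'][60:260,180:460],None,fx=2,fy=2,interpolation=cv2.INTER_CUBIC)
s=load('s2')['pixels'];b=cv2.resize(s[180:300,305:445],None,fx=1.7,fy=1.7);b=cv2.copyMakeBorder(b,0,400-b.shape[0],0,0,0)
cv2.imwrite('pics/w7c.png',np.hstack([a,b]))
E
```

```text
[ 0.37561028 -0.29970126  0.18208888]
```

View pics/w7c.png

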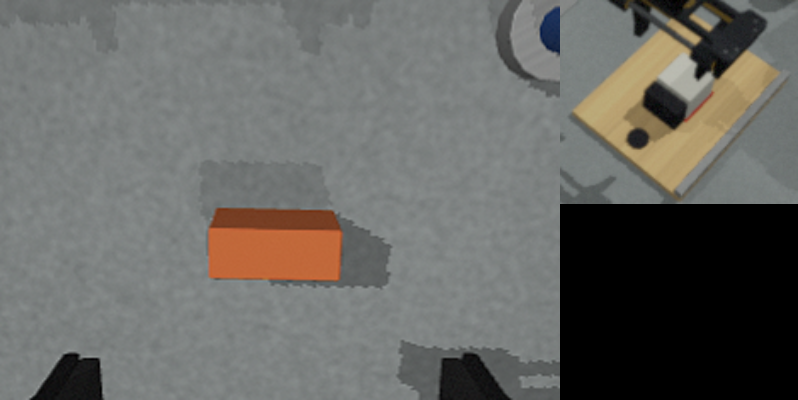

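The orange strip's top corners are at crop (208,228), (341,229), (341,279) and (208,278). The inset shows the grey strip standing beside the core on the dark-tag side.

```bash
python3 - <<'E'
from h import *
c=load('w7');p=toworld(c,np.array([(208,228),(341,229),(341,279),(208,278)])/2+[180,60],.045)
m=p.mean(0);a=[np.degrees(np.arctan2(*(p[(i+1)%4]-p[i])[::-1])).round(1) for i in range(4)];print(m,a,np.linalg.norm(np.roll(p,-1,0)-p,axis=1))
go(*m,.014,a[0])
E
```

```text
[ 0.37435043 -0.30193043] [np.float64(-80.4), np.float64(-168.1), np.float64(99.6), np.float64(8.6)] [0.05907578 0.02332956 0.06041777 0.02330921]
rot [-0.02 -0.01  0.53] pos [-0.0016  0.002   0.1681] rows 4.0
```

Request:
{"method": "arm_command", "body": {
  "delta_rot": [
    [0, 0, 0.5],
    [0, 0, 0.5],
    [0, 0, 0.5],
    [0, 0, 0.5],
    [0, 0, 0.5],
    [0, 0, 0.5],
    [0, 0, 0.5],
    [0, 0, 0.5],
    [0, 0, 0.5],
    [0, 0, 0.5],
    [0, 0, 0.5],
    [0, 0, 0.5]
  ],
  "delta_pos": [
    [-0.001, 0.002, 0.03],
    [-0.001, 0.002, 0.06],
    [-0.001, 0.002, 0.09],
    [-0.001, 0.002, 0.12],
    [-0.001, 0.002, 0.15],
    [-0.001, 0.002, 0.165],
    [-0.001, 0.002, 0.168],
    [-0.001, 0.002, 0.168],
    [-0.001, 0.002, 0.168],
    [-0.001, 0.002, 0.168],
    [-0.001, 0.002, 0.168],
    [-0.001, 0.002, 0.168]
  ],
  "gripper": [-1, -1, -1, -1, -1, -1, -1, -1, 0.6, 0.6, 0.6, 0.6]
}}

```text
time: 14.63
position: [0.3749, -0.3033, 0.0153]
tool_rot: [0.997, 0.083, 0.001, 0.001]
ft_force: [-0.2, -0.3, 0.6]
grip_width: 0.068
grip_force: 0.0
```

Request:
{"method": "arm_command", "body": {
  "delta_rot": [
    [0, 0, 0],
    [0, 0, 0],
    [0, 0, 0],
    [0, 0, 0],
    [0, 0, 0],
    [0, 0, 0],
    [0, 0, 0],
    [0, 0, 0],
    [0, 0, 0],
    [0, 0, 0]
  ],
  "delta_pos": [
    [0, 0, 0],
    [0, 0, 0],
    [0, 0, 0],
    [0, 0, -0.02],
    [0, 0, -0.05],
    [0, 0, -0.08],
    [0, 0, -0.11],
    [0, 0, -0.14],
    [0, 0, -0.14],
    [0, 0, -0.14]
  ],
  "gripper": [0.6, 0.6, 0.6, 0.6, 0.6, 0.6, 0.6, 0.6, 0.6, 0.6]
}}

```text
time: 15.47
position: [0.375, -0.3037, 0.1558]
tool_rot: [0.997, 0.083, 0.001, 0.002]
ft_force: [0.3, 0.2, -0.9]
grip_width: 0.0599
grip_force: 12.0
```

```bash
python3 - <<'E'
from h import *
c=snap('wrist','w8');o=status.get_obs()
h=cv2.cvtColor(c['pixels'],cv2.COLOR_BGR2HSV);m=(abs(h[...,0].astype(int)-10)<9)&(h[...,1]>150)&(h[...,2]>60)
for u in(290,315,340):
    r=np.where(m[:340,u])[0];v=c['pixels'][r,u].sum(1).astype(int);j=np.abs(np.convolve(v,[1,1,0,-1,-1],'same'))[3:40].argmax()+3
    M=R.from_quat(o['tool_rot']).as_matrix()
    for row,hh in((r[0],-.0143),(r[0]+j,.0307)):
        z=o['position'][2]+hh;w=toworld(c,[(u,row)],z)[0];print(u,row,(M.T@(np.array([*w,z])-o['position'])).round(4))
a=np.radians(85);t=np.array([.6077,-.005])+.047*np.array([np.cos(a),np.sin(a)]);print(t);go(*t,.16,-5)
E
```

```text
290 225 [ 0.0113 -0.0128  0.0143]
290 263 [ 0.0118 -0.0098 -0.0307]
315 225 [0.0112 0.0011 0.0143]
315 243 [ 0.0212  0.0009 -0.0307]
340 225 [0.0112 0.0149 0.0143]
340 261 [ 0.0127  0.0116 -0.0307]
[0.61179632 0.04182115]
rot [ 6.00e-02  1.00e-02 -7.55e+01] pos [ 0.2912 -0.3006 -0.0057] rows 10.5
```

Request:
{"method": "arm_command", "body": {
  "delta_rot": [
    [0, 0, -6.5],
    [0, 0, -13],
    [0, 0, -20],
    [0, 0, -27],
    [0, 0, -34],
    [0, 0, -41],
    [0, 0, -48],
    [0, 0, -55],
    [0, 0, -62],
    [0, 0, -69],
    [0, 0, -75.5],
    [0, 0, -75.5]
  ],
  "delta_pos": [
    [0.025, -0.026, 0],
    [0.052, -0.054, -0.005],
    [0.079, -0.081, -0.005],
    [0.106, -0.109, -0.005],
    [0.133, -0.137, -0.005],
    [0.16, -0.165, -0.005],
    [0.187, -0.193, -0.005],
    [0.214, -0.22, -0.005],
    [0.241, -0.248, -0.005],
    [0.268, -0.276, -0.005],
    [0.291, -0.3, -0.005],
    [0.291, -0.3, -0.005]
  ],
  "gripper": [0.6, 0.6, 0.6, 0.6, 0.6, 0.6, 0.6, 0.6, 0.6, 0.6, 0.6, 0.6]
}}

```text
time: 16.52
position: [0.6141, 0.0463, 0.1569]
tool_rot: [0.734, 0.679, 0.001, -0.001]
ft_force: [0.1, -0.8, 0.5]
grip_width: 0.0602
grip_force: 12.0
```

Request:
{"method": "arm_command", "body": {
  "delta_rot": [
    [0, 0, 0],
    [0, 0, 0],
    [0, 0, 0],
    [0, 0, 0],
    [0, 0, 0],
    [0, 0, 0]
  ],
  "delta_pos": [
    [0, 0, 0],
    [0, 0, 0.03],
    [0, 0, 0.06],
    [0, 0, 0.065],
    [0, 0, 0.065],
    [0, 0, 0.065]
  ],
  "gripper": [0.6, 0.6, 0.6, 0.6, 0.6, 0.6]
}}

```text
time: 17.02
position: [0.6112, 0.0401, 0.0939]
tool_rot: [0.738, 0.675, -0.001, -0.001]
ft_force: [0.0, -0.1, 0.4]
grip_width: 0.0597
grip_force: 12.0
```

```bash
python3 - <<'E'
from h import *
go(.6118,.0418,.027,-5)
E
```

```text
rot [-0.1   0.01 -0.1 ] pos [0.0017 0.0006 0.0669] rows 1.6
```

Request:
{"method": "arm_command", "body": {
  "delta_rot": [
    [0, 0, 0],
    [0, 0, 0],
    [0, 0, 0],
    [0, 0, 0],
    [0, 0, 0],
    [0, 0, 0],
    [0, 0, 0],
    [0, 0, 0]
  ],
  "delta_pos": [
    [0.0017, 0.0006, 0],
    [0.0017, 0.0006, 0.015],
    [0.0017, 0.0006, 0.03],
    [0.0017, 0.0006, 0.045],
    [0.0017, 0.0006, 0.06],
    [0.0017, 0.0006, 0.0655],
    [0.0017, 0.0006, 0.0655],
    [0.0017, 0.0006, 0.0655]
  ],
  "gripper": [0.6, 0.6, 0.6, 0.6, 0.6, 0.6, 0.6, 0.6]
}}

```text
time: 17.68
position: [0.6134, 0.0427, 0.0297]
tool_rot: [0.737, 0.676, 0.001, 0.001]
ft_force: [0.3, 0.5, -0.3]
grip_width: 0.0599
grip_force: 12.0
```

```bash
python3 - <<'E'
from h import *
go(.6118,.0418,.027,-5)
E
```

```text
rot [ 0.1  0.  -0. ] pos [-0.001  -0.0015  0.0027] rows 0.1
```

Request:
{"method": "arm_command", "body": {
  "delta_rot": [
    [0, 0, 0],
    [0, 0, 0],
    [0, 0, 0],
    [0, 0, 0],
    [0, 0, 0]
  ],
  "delta_pos": [
    [-0.0005, -0.0013, 0.001],
    [-0.0005, -0.0013, 0.002],
    [-0.0005, -0.0013, 0.002],
    [-0.0005, -0.0013, 0.002],
    [-0.0005, -0.0013, 0.002]
  ],
  "gripper": [0.6, 0.6, 0.6, 0.6, 0.6]
}}

```text
time: 18.1
position: [0.6114, 0.0424, 0.027]
tool_rot: [0.737, 0.676, 0.0, 0.0]
ft_force: [0.3, 0.4, -1.5]
grip_width: 0.0599
grip_force: 12.0
```

```bash
python3 - <<'E'
from h import *
go(.6118,.0418,.027,-5)
E
```

```text
rot [ 0.03 -0.    0.01] pos [-0.0006  0.0004 -0.    ] rows 0.0
```

Now release, rise, and back off to where the wrist camera sees the layout.

Request:
{"method": "arm_command", "body": {
  "delta_rot": [
    [0, 0, 0],
    [0, 0, 0],
    [0, 0, 0],
    [0, 0, 0],
    [0, 0, 0],
    [0, 0, 0],
    [0, 0, 0],
    [0, 0, 0],
    [0, 0, 0]
  ],
  "delta_pos": [
    [0, 0, 0],
    [0, 0, 0],
    [0, 0, 0],
    [0, 0, 0],
    [0, 0, 0],
    [0, 0, -0.03],
    [0, 0, -0.065],
    [0, 0, -0.1],
    [0, 0, -0.14]
  ],
  "gripper": [-0.5, -1, -1, -1, -1, -1, -1, -1, -1]
}}

```text
time: 18.85
position: [0.6101, 0.0425, 0.1669]
tool_rot: [0.737, 0.676, -0.001, -0.001]
ft_force: [1.4, -0.1, -0.8]
grip_width: 0.0868
grip_force: 0.0
```

Request:
{"method": "arm_command", "body": {
  "delta_rot": [
    [0, 0, 0],
    [0, 0, 0],
    [0, 0, 0],
    [0, 0, 0],
    [0, 0, 0],
    [0, 0, 0],
    [0, 0, 0],
    [0, 0, 0]
  ],
  "delta_pos": [
    [-0.03, 0, -0.01],
    [-0.06, 0, -0.02],
    [-0.09, 0, -0.03],
    [-0.12, 0, -0.03],
    [-0.14, 0, -0.03],
    [-0.14, 0, -0.03],
    [-0.14, 0, -0.03],
    [-0.14, 0, -0.03]
  ],
  "gripper": [-1, -1, -1, -1, -1, -1, -1, -1]
}}

```text
time: 19.52
position: [0.5987, -0.0964, 0.1964]
tool_rot: [0.737, 0.676, 0.0, -0.001]
ft_force: [-0.6, 1.0, -0.4]
grip_width: 0.0866
grip_force: 0.0
```

```bash
python3 - <<'E'
from h import *
c=snap('wrist','w9');go(.491,-.406,.18,-40)
cv2.imwrite('pics/w9c.png',cv2.resize(np.clip(c['pixels'][0:240,180:460].astype(int)*1.4,0,255).astype(np.uint8),None,fx=2.5,fy=2.5,interpolation=cv2.INTER_CUBIC))
E
```

```text
rot [-6.000e-02 -2.000e-02  3.505e+01] pos [-0.3182 -0.0806  0.0162] rows 7.9
```

View pics/w9c.png

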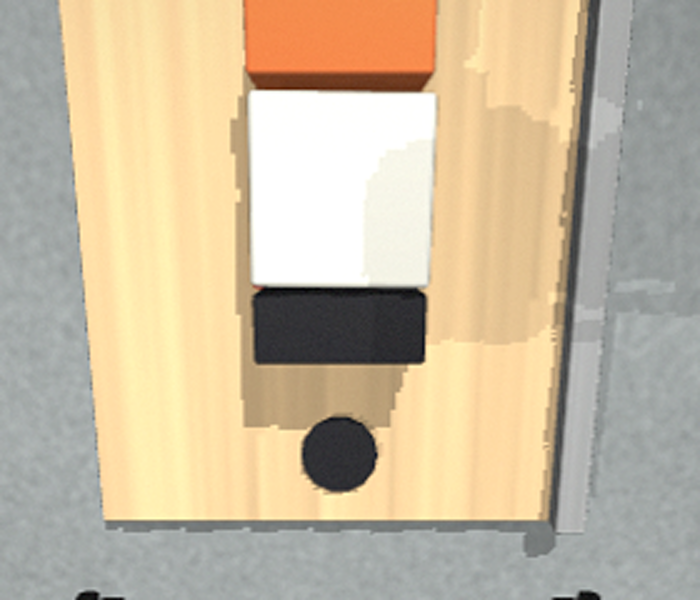

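The layout looks right: the core's top spans crop (249,92) to (429,287), the orange strip is close behind it and the grey one close in front. All ends are level.

```bash
python3 - <<'E'
from h import *
c=load('w9');f=lambda q,z:toworld(c,np.array(q)/2.5+[180,0],z)
u=np.array([np.cos(np.radians(-5)),np.sin(np.radians(-5))]);v=np.array([-u[1],u[0]]);o=np.array([.6077,-.005])
for n,q,z in(('core',[(249,92),(435,92),(429,287),(252,287)],.062),('or near',[(245,73),(435,73)],.057),('grey',[(253,291),(426,291),(425,363),(254,363)],.057)):
    p=f(q,z);print(n,p.mean(0),((p-o)@np.array([u,v]).T).round(4).tolist())
E
```

```text
core [ 0.60780374 -0.0051371 ] [[-0.0288, 0.0296], [0.0295, 0.0295], [0.0295, -0.0298], [-0.0297, -0.0298]]
or near [0.61052939 0.0305742 ] [[-0.0303, 0.0357], [0.0298, 0.0357]]
grey [ 0.6034641 -0.0485332] [[-0.0299, -0.0315], [0.029, -0.0315], [0.0294, -0.056], [-0.0303, -0.056]]
```

Request:
{"method": "arm_command", "body": {
  "delta_rot": [
    [0, 0, 4],
    [0, 0, 8],
    [0, 0, 12],
    [0, 0, 16],
    [0, 0, 20],
    [0, 0, 24],
    [0, 0, 28],
    [0, 0, 32],
    [0, 0, 35],
    [0, 0, 35],
    [0, 0, 35],
    [0, 0, 35]
  ],
  "delta_pos": [
    [-0.036, -0.009, 0],
    [-0.072, -0.018, 0],
    [-0.108, -0.027, 0],
    [-0.144, -0.036, 0],
    [-0.18, -0.045, 0],
    [-0.216, -0.054, 0],
    [-0.252, -0.063, 0],
    [-0.288, -0.072, 0],
    [-0.318, -0.08, 0],
    [-0.318, -0.08, 0],
    [-0.318, -0.08, 0],
    [-0.318, -0.08, 0]
  ],
  "gripper": [-1, -1, -1, -1, -1, -1, -1, -1, -1, -1, -1, -1]
}}

```text
time: 20.57
position: [0.492, -0.4053, 0.1962]
tool_rot: [0.906, 0.423, 0.0, -0.001]
ft_force: [-0.3, 0.8, 0.4]
grip_width: 0.0869
grip_force: 0.0
```

```bash
python3 - <<'E'
from h import *
c=snap('wrist','w10')
h=cv2.cvtColor(c['pixels'],cv2.COLOR_BGR2HSV);m=((abs(h[...,0].astype(int)-112)<12)&(h[...,1]>150)&(h[...,2]>30)).astype(np.uint8)
n,l,s,ct=cv2.connectedComponentsWithStats(m[:260]);i=s[1:,4].argmax()+1;print(s[1:][s[1:,4]>30].tolist())
cv2.imwrite('pics/w10c.png',cv2.resize(c['pixels'][60:260,200:440],None,fx=2.5,fy=2.5,interpolation=cv2.INTER_CUBIC))
E
```

```text
[[306, 170, 21, 30, 491]]
```

View pics/w10c.png

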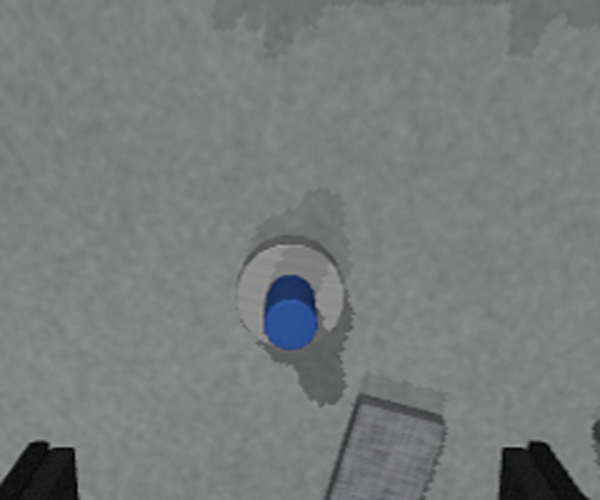

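The weight stands upright, with its handle-top centre at crop (291,325). The scraper lies nearby at (390,440) but clear of it.

```bash
python3 - <<'E'
from h import *
c=load('w10');m=toworld(c,[(200+291/2.5,60+325/2.5)],.062)[0];print(m,toworld(c,[(200+290.5/2.5,60+294.5/2.5)],.022))
go(*m,.03,-40)
E
```

```text
[ 0.4906122  -0.40846197] [[ 0.49128795 -0.40750915]]
rot [-0.08 -0.05  0.13] pos [-0.0039  0.0013  0.1663] rows 4.0
```

Request:
{"method": "arm_command", "body": {
  "delta_rot": [
    [0, 0, 0],
    [0, 0, 0],
    [0, 0, 0],
    [0, 0, 0],
    [0, 0, 0],
    [0, 0, 0],
    [0, 0, 0],
    [0, 0, 0],
    [0, 0, 0],
    [0, 0, 0],
    [0, 0, 0],
    [0, 0, 0]
  ],
  "delta_pos": [
    [-0.0035, 0.0012, 0.03],
    [-0.0035, 0.0012, 0.06],
    [-0.0035, 0.0012, 0.09],
    [-0.0035, 0.0012, 0.11],
    [-0.0035, 0.0012, 0.13],
    [-0.0035, 0.0012, 0.15],
    [-0.0035, 0.0012, 0.16],
    [-0.0035, 0.0012, 0.166],
    [-0.0035, 0.0012, 0.166],
    [-0.0035, 0.0012, 0.166],
    [-0.0035, 0.0012, 0.166],
    [-0.0035, 0.0012, 0.166]
  ],
  "gripper": [-0.2, -0.2, -0.2, -0.2, -0.2, -0.2, -0.2, -0.2, -0.2, 1, 1, 1],
  "grip_force": 35
}}

```text
time: 21.62
position: [0.4911, -0.411, 0.032]
tool_rot: [0.906, 0.423, 0.0, 0.001]
ft_force: [-0.4, 0.4, 0.2]
grip_width: 0.0392
grip_force: 0.0
```

Request:
{"method": "arm_command", "body": {
  "delta_rot": [
    [0, 0, 0],
    [0, 0, 0],
    [0, 0, 0],
    [0, 0, 0],
    [0, 0, 0],
    [0, 0, 0]
  ],
  "delta_pos": [
    [0, 0, 0],
    [0, 0, 0],
    [0, 0, 0],
    [0, 0, 0],
    [0, 0, 0],
    [0, 0, 0]
  ],
  "gripper": [1, 1, 1, 1, 1, 1]
}}

```text
time: 22.12
position: [0.4898, -0.41, 0.0311]
tool_rot: [0.906, 0.423, -0.0, -0.001]
ft_force: [-3.8, 2.6, 6.8]
grip_width: 0.019
grip_force: 35.0
```

Request:
{"method": "arm_command", "body": {
  "delta_rot": [
    [0, 0, 0],
    [0, 0, 0],
    [0, 0, 0],
    [0, 0, 0],
    [0, 0, 0],
    [0, 0, 0],
    [0, 0, 0],
    [0, 0, 0],
    [0, 0, 0],
    [0, 0, 0]
  ],
  "delta_pos": [
    [0, 0, -0.01],
    [0, 0, -0.025],
    [0, 0, -0.05],
    [0, 0, -0.075],
    [0, 0, -0.1],
    [0, 0, -0.12],
    [0, 0, -0.14],
    [0, 0, -0.14],
    [0, 0, -0.14],
    [0, 0, -0.14]
  ],
  "gripper": [1, 1, 1, 1, 1, 1, 1, 1, 1, 1]
}}

```text
time: 22.95
position: [0.4897, -0.4095, 0.1692]
tool_rot: [0.906, 0.423, -0.0, -0.001]
ft_force: [0.1, 0.3, -3.6]
grip_width: 0.0187
grip_force: 35.0
```

```bash
python3 - <<'E'
from h import *
c=snap('wrist','w11');o=status.get_obs();print(o['ft_force'],o['moment'],o['grip_width'])
cv2.imwrite('pics/w11c.png',cv2.resize(c['pixels'][140:370,200:440],None,fx=2.5,fy=2.5,interpolation=cv2.INTER_CUBIC))
go(.6077,-.0053,.171,-5)
E
```

```text
[-0.65627627  0.73768579 -3.65164256] [-0.12673082  0.13404068  0.05754692] 0.01916260364919468
rot [ -0.19  -0.1  -35.  ] pos [ 0.3855 -0.1691 -0.0015] rows 10.1
```

View pics/w11c.png

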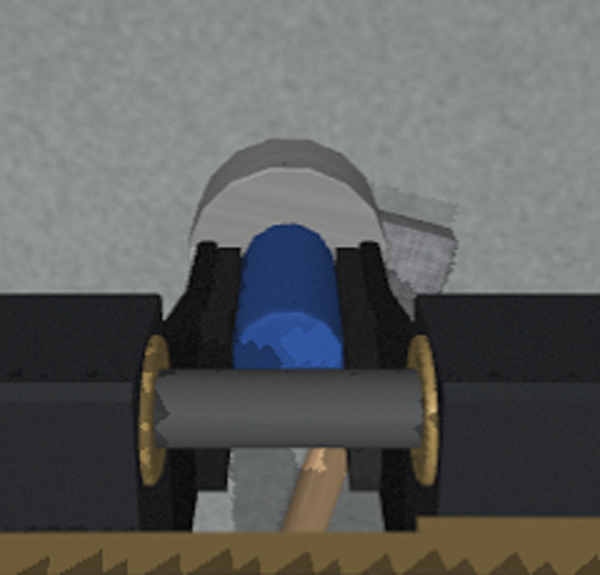

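The weight is held and looks upright: base front bottom at crop (288,139), base top front at (288,168), handle-top front at (290,312).

```bash
python3 - <<'E'
from h import *
c=load('w11');o=status.get_obs();M=R.from_quat(o['tool_rot']).as_matrix()
for uv,h in(((288,139),-.031),((288,168),-.009),((290,312),.031),((290,225),-.009)):
    z=o['position'][2]+h;w=toworld(c,[np.array(uv)/2.5+[200,140]],z)[0];print((M.T@(np.array([*w,z])-o['position'])).round(4))
E
```

```text
[0.0228 0.0004 0.031 ]
[0.0232 0.0003 0.009 ]
[ 0.011   0.0006 -0.031 ]
[0.0102 0.0008 0.009 ]
```

Request:
{"method": "arm_command", "body": {
  "delta_rot": [
    [0, 0, -3],
    [0, 0, -6],
    [0, 0, -9],
    [0, 0, -12],
    [0, 0, -15],
    [0, 0, -18],
    [0, 0, -21],
    [0, 0, -24],
    [0, 0, -27],
    [0, 0, -30],
    [0, 0, -33],
    [0, 0, -35]
  ],
  "delta_pos": [
    [0.03, -0.013, 0],
    [0.063, -0.028, 0],
    [0.096, -0.042, 0],
    [0.129, -0.056, 0],
    [0.162, -0.071, 0],
    [0.195, -0.085, 0],
    [0.228, -0.1, 0],
    [0.261, -0.114, 0],
    [0.294, -0.129, 0],
    [0.327, -0.144, 0],
    [0.36, -0.158, 0],
    [0.3845, -0.169, 0]
  ],
  "gripper": [1, 1, 1, 1, 1, 1, 1, 1, 1, 1, 1, 1]
}}

```text
time: 24.0
position: [0.6074, -0.0039, 0.1686]
tool_rot: [0.736, 0.677, -0.001, -0.002]
ft_force: [-0.3, -0.9, -2.7]
grip_width: 0.0196
grip_force: 35.0
```

Request:
{"method": "arm_command", "body": {
  "delta_rot": [
    [0, 0, 0],
    [0, 0, 0],
    [0, 0, 0],
    [0, 0, 0],
    [0, 0, 0],
    [0, 0, 0],
    [0, 0, 0]
  ],
  "delta_pos": [
    [0, 0, 0],
    [0, 0, 0.02],
    [0, 0, 0.04],
    [0, 0, 0.055],
    [0, 0, 0.055],
    [0, 0, 0.055],
    [0, 0, 0.055]
  ],
  "gripper": [1, 1, 1, 1, 1, 1, 1]
}}

```text
time: 24.58
position: [0.6082, -0.0075, 0.1155]
tool_rot: [0.737, 0.675, -0.0, -0.0]
ft_force: [0.7, 0.2, -3.5]
grip_width: 0.0188
grip_force: 35.0
```

```bash
python3 - <<'E'
from h import *
go(.6076,-.0062,.094,-5)
E
```

```text
rot [-0.    0.   -0.02] pos [ 0.0013 -0.0007  0.0215] rows 0.5
```

Request:
{"method": "arm_command", "body": {
  "delta_rot": [
    [0, 0, 0],
    [0, 0, 0],
    [0, 0, 0],
    [0, 0, 0],
    [0, 0, 0],
    [0, 0, 0],
    [0, 0, 0]
  ],
  "delta_pos": [
    [0.001, -0.0005, 0.006],
    [0.001, -0.0005, 0.012],
    [0.001, -0.0005, 0.018],
    [0.001, -0.0005, 0.02],
    [0.001, -0.0005, 0.0215],
    [0.001, -0.0005, 0.0215],
    [0.001, -0.0005, 0.0215]
  ],
  "gripper": [1, 1, 1, 1, 1, 1, 1]
}}

```text
time: 25.17
position: [0.6077, -0.0062, 0.0942]
tool_rot: [0.737, 0.676, 0.0, 0.0]
ft_force: [-0.6, -0.3, -3.4]
grip_width: 0.0191
grip_force: 35.0
```

```bash
python3 - <<'E'
from h import *
print(status.get_obs()['ft_force']);go(.6076,-.0062,.093,-5)
E
```

```text
[-0.64785781 -0.27678848 -3.40058461]
rot [0.01 0.   0.  ] pos [-0.0001 -0.0001  0.0012] rows 0.0
```

Not in contact yet, so I'll lower in 0.5 mm steps.

Request:
{"method": "arm_command", "body": {
  "delta_rot": [
    [0, 0, 0],
    [0, 0, 0],
    [0, 0, 0],
    [0, 0, 0]
  ],
  "delta_pos": [
    [0, 0, 0.0005],
    [0, 0, 0.001],
    [0, 0, 0.0012],
    [0, 0, 0.0012]
  ],
  "gripper": [1, 1, 1, 1]
}}

```text
time: 25.5
position: [0.6077, -0.0061, 0.0931]
tool_rot: [0.737, 0.676, 0.0, 0.0]
ft_force: [0.9, 0.3, -4.0]
grip_width: 0.019
grip_force: 35.0
```

Request:
{"method": "arm_command", "body": {
  "delta_rot": [
    [0, 0, 0],
    [0, 0, 0],
    [0, 0, 0],
    [0, 0, 0]
  ],
  "delta_pos": [
    [0, 0, 0.0005],
    [0, 0, 0.001],
    [0, 0, 0.001],
    [0, 0, 0.001]
  ],
  "gripper": [1, 1, 1, 1]
}}

```text
time: 25.83
position: [0.6077, -0.0062, 0.093]
tool_rot: [0.737, 0.676, 0.0, 0.0]
ft_force: [-2.3, -0.1, 5.0]
grip_width: 0.019
grip_force: 35.0
```

Request:
{"method": "arm_command", "body": {
  "delta_rot": [
    [0, 0, 0],
    [0, 0, 0],
    [0, 0, 0],
    [0, 0, 0],
    [0, 0, 0],
    [0, 0, 0],
    [0, 0, 0],
    [0, 0, 0],
    [0, 0, 0],
    [0, 0, 0],
    [0, 0, 0],
    [0, 0, 0]
  ],
  "delta_pos": [
    [0, 0, -0.0006],
    [0, 0, -0.0006],
    [0, 0, -0.0006],
    [0, 0, -0.0006],
    [0, 0, -0.0006],
    [0, 0, -0.0006],
    [0, 0, -0.0006],
    [0, 0, -0.015],
    [0, 0, -0.03],
    [0, 0, -0.055],
    [0, 0, -0.085],
    [0, 0, -0.1]
  ],
  "gripper": [1, 0.4, 0.2, 0, 0, 0, 0, 0, 0, 0, 0, 0]
}}

```text
time: 26.83
position: [0.6091, -0.0063, 0.195]
tool_rot: [0.737, 0.676, 0.001, 0.002]
ft_force: [-0.7, 0.4, 0.5]
grip_width: 0.0437
grip_force: 0.0
```

Request:
{"method": "arm_command", "body": {
  "delta_rot": [
    [0, 0, 0],
    [0, 0, 0],
    [0, 0, 0],
    [0, 0, 0],
    [0, 0, 0],
    [0, 0, 0],
    [0, 0, 0],
    [0, 0, 0]
  ],
  "delta_pos": [
    [-0.03, 0, -0.02],
    [-0.06, 0, -0.03],
    [-0.09, 0, -0.03],
    [-0.12, 0, -0.03],
    [-0.13, 0, -0.03],
    [-0.13, 0, -0.03],
    [-0.13, 0, -0.03],
    [-0.13, 0, -0.03]
  ],
  "gripper": [0, 0, 0, 0, 0, 0, 0, 0]
}}

```text
time: 27.5
position: [0.596, -0.1342, 0.2216]
tool_rot: [0.737, 0.676, 0.0, -0.001]
ft_force: [-0.3, 0.3, 0.7]
grip_width: 0.0432
grip_force: 0.0
```

```bash
python3 - <<'E'
from h import *
a=snap('wrist','w12')['pixels'][0:280,170:470];b=snap('side','d2')['pixels'][130:250,310:460]
a=cv2.resize(a,None,fx=1.4,fy=1.4);b=cv2.resize(b,(int(150*a.shape[0]/150),int(120*a.shape[0]/150)));b=cv2.copyMakeBorder(b,0,a.shape[0]-b.shape[0],0,0,0)[:, :375]
print(a.shape,b.shape);cv2.imwrite('pics/f.png',np.hstack([a,b]))
E
```

```text
(392, 420, 3) (392, 375, 3)
```

View pics/f.png

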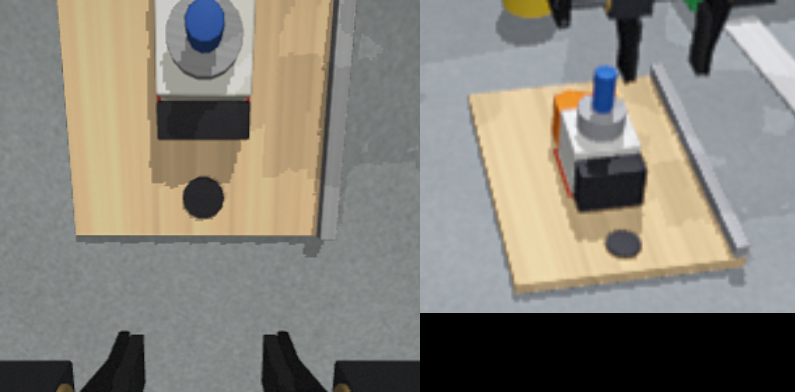

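The final views show the weight upright and centred on the core. Both strips are in place on their own sides, and the gripper is clear.

```bash
python3 -c "
from rig import robot;print(robot.hand_in())"
```

```text
the job is handed in; nothing more can be done
None
```

The job is handed in, and the robot is touching nothing: the core stands on the red square, each strip is upright on its own tag's side with a gap of roughly 3–6 mm, and the weight stands in the middle of the core. It took about 28 s of the 99 s allowed; the hand-in returned no verdict.

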